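# Put the rounding drifts back into their bored rack

### The job

The tone-hole work is done: move the row of four steel rounding drifts from the carrying block over to the dark wooden rack, each into the tile bored for its size (smallest drift in the smallest hole, and so on up). Lower every drift gently, without dropping it, until it stands upright with its collar flat on the tile, let go, and leave the wax pot and the oil bottle standing where they are.

Things in the scene. Friction and masses are not known exactly. Their poses are not given: they have to be found in the camera images.
- drift_d24: smallest of four upright steel rounding drifts, collar 34 mm dia. Origin: centre of its lower end, z up its axis: pin 9 mm dia to z=18, plug tapering from 15 mm dia at z=18 to 24 at z=44, collar z=44-49, handle to grip 16 mm dia z=49-95. About 0.18 kg. Starts in any hole of the beech carrying block (214x50x22, fixed, holes 56 apart in a row), pin in the hole, origin 4 mm above the bench; lift straight up
- drift_d30: second smallest of four upright steel rounding drifts, collar 40 mm dia. Origin: centre of its lower end, z up its axis: pin 9 mm dia to z=18, plug tapering from 15 mm dia at z=18 to 30 at z=44, collar z=44-49, handle to grip 16 mm dia z=49-95. About 0.23 kg. Starts in any hole of the beech carrying block (214x50x22, fixed, holes 56 apart in a row), pin in the hole, origin 4 mm above the bench; lift straight up
- drift_d36: second largest of four upright steel rounding drifts, collar 46 mm dia. Origin: centre of its lower end, z up its axis: pin 9 mm dia to z=18, plug tapering from 15 mm dia at z=18 to 36 at z=44, collar z=44-49, handle to grip 16 mm dia z=49-95. About 0.27 kg. Starts in any hole of the beech carrying block (214x50x22, fixed, holes 56 apart in a row), pin in the hole, origin 4 mm above the bench; lift straight up
- drift_d42: largest of four upright steel rounding drifts, collar 52 mm dia. Origin: centre of its lower end, z up its axis: pin 9 mm dia to z=18, plug tapering from 15 mm dia at z=18 to 42 at z=44, collar z=44-49, handle to grip 16 mm dia z=49-95. About 0.32 kg. Starts in any hole of the beech carrying block (214x50x22, fixed, holes 56 apart in a row), pin in the hole, origin 4 mm above the bench; lift straight up
- tile_d24: pale rack tile (fixed, 60x55.5x12) with the smallest hole, 28 mm dia, for the 24 mm drift. Origin: centre of underside, 40 mm above the bench; top 12 mm higher; y along the row. Four tiles in any order, 56 apart, in a dark rack 240 long, end cheeks 8 mm above the tiles; free for 35 mm below. Drift home: collar flat on tile, drift origin 32 mm below tile origin
- tile_d30: pale rack tile (fixed, 60x55.5x12) with the second smallest hole, 34 mm dia, for the 30 mm drift. Origin: centre of underside, 40 mm above the bench; top 12 mm higher; y along the row. Four tiles in any order, 56 apart, in a dark rack 240 long, end cheeks 8 mm above the tiles; free for 35 mm below. Drift home: collar flat on tile, drift origin 32 mm below tile origin
- tile_d36: pale rack tile (fixed, 60x55.5x12) with the second largest hole, 40 mm dia, for the 36 mm drift. Origin: centre of underside, 40 mm above the bench; top 12 mm higher; y along the row. Four tiles in any order, 56 apart, in a dark rack 240 long, end cheeks 8 mm above the tiles; free for 35 mm below. Drift home: collar flat on tile, drift origin 32 mm below tile origin
- tile_d42: pale rack tile (fixed, 60x55.5x12) with the largest hole, 46 mm dia, for the 42 mm drift. Origin: centre of underside, 40 mm above the bench; top 12 mm higher; y along the row. Four tiles in any order, 56 apart, in a dark rack 240 long, end cheeks 8 mm above the tiles; free for 35 mm below. Drift home: collar flat on tile, drift origin 32 mm below tile origin
- wax_pot: bystander: loose white-lidded pot, 48 mm dia, 39 mm tall, standing on the bench near the block and the rack; origin centre of its underside. To be left standing in its place.
- oil_bottle: bystander: loose slim squeeze bottle with a dark nozzle, 19 mm dia, 75 mm tall, standing upright on the bench between the block and the rack; origin centre of its underside. To be left standing in its place. Overhead (fixed): a wall shelf and drawers, underside 0.57 m above the bench, their front edge parallel to the bench edge and 0.57 m from the robot's axis at the nearest, 30 degrees to the right: keep the wrist clear

How it is judged:
By the outcome, as a careful person would: the job done as asked, in the order asked, and still so for the second after the job is handed in, with the robot touching nothing.
It also fails if it takes over 93 s, if anything falls off the work surface, if the arm or the gripper's body presses on something with over 40 N, if the wrist force passes 120 N, or if a joint passes its speed limit or range.

### The arm

A 6-joint arm with a two-finger parallel gripper is mounted at the origin on a cart in front of the work surface, level with it; the furniture and walls round the work are solid. World frame = base frame: x ahead of the robot, y to its left, z up, the work surface at z = 0. Lengths are in m, angles in rad, forces in N, time in s.
With the tool pointing down it reaches from about 0.35 to 0.725 m from the base axis. Payload 4.3 kg.
Tool frame: the origin (TCP) lies at the very end of the fingers, on their centre line; the grasp point (between the pads) lies 19 mm behind it (grasp_offset is the distance from the TCP to the grasp point, in m); z points along the fingers, y is the line along which they close (so a half turn about z gives the same grasp; the last joint's range is limited). The gripper opens to 85 mm and grips with 20 to 120 N. Pads are 22 mm wide; open, the fingers measure 114 mm over their backs; the gripper's body (76 mm by 85 mm) begins 54 mm behind the grasp point. The pads swing forward as they close: fully open they stand 13 mm farther back than shut.
Start: joints at [-1.234, 0.377, 0.081, 1.274, 0, 1.46], TCP at [0.248, -0.519, 0.231] pointing down, gripper open.
Joint ranges: [-2.72, 2.72], [-0.84, 1.66], [-1.02, 1.22], [-1.77, 2.12], [-1.37, 1.28], [-3.14, 3.14]. Speed limits (rad/s): [2.57, 2.57, 3.14, 3.14, 3.14, 3.14].

### API

Orientations are given as [roll, pitch, yaw] about the fixed x, y, z axes, in that order (R = Rz(yaw) Ry(pitch) Rx(roll)).
In Python, from rig import observe, camera, sign_off, grasp_offset gives the robot as it stands.
- The arm moves only by the shell command python3 -m jog 'ROWS'. ROWS is JSON, a list of rows, each an object of numbers: "grip": the closure, from -1 (fully open) to 1 (shut), so that 0 is half open; "tx", "ty", "tz": the shift along the tool's x, y, z as a fraction of full scale; "twist": the turn about the tool's z as a fraction of full scale. A call has 1 to 12 rows; each row is the pose to reach, as a shift and turn from the pose commanded when the call began, along the tool's axes at that moment, turning the shorter way round; what a row does not reach only later rows make up. Full scale, the value 1, is 30 cm for a shift and 180 degrees for a turn. A row lasts 1/8 s, in which the tool goes at most 62.5 mm and 10.7 degrees, less where a joint would pass 70% of its speed; a pose out of reach is approached as far as the arm can. A call with a number of a shift or a turn outside -1 to 1 is refused whole. A call with a gripper value outside its range is refused whole. The fingers move at their own pace and stop on an object; the grip force is fixed at half the most. Time passes only in rows, so rows that repeat a pose let the fingers close. It gives the time, the measured TCP pose, the force, the opening and the grip force at its end, in the units of the state.
- observe(): the state, without advancing time (a new reading comes with each control period).
- camera(name): name is "scene" or "top" or "wrist"; returns a dict with "frame" (384x512x3 uint8, blue, green, red), "vertical_fov" (degrees; the focal length in pixels is half the picture's height over the tangent of half this angle, whatever the lens; pixels are square), "cx", "cy" (the principal point, pixels), "k1" (the pictures are not rectified: a ray, as slopes to the right and down, at radius r is drawn at 1 + k1 r^2 times it, then the intrinsics apply), "R" (3x3) and "t" (3): a world point X has camera coordinates R X + t; the wrist camera has in their place "tool_from_camera" (4x4, takes a point from camera to tool coordinates, whose origin is the TCP and whose axes are the flange's). Camera axes: x right, y down, z forward; pixel columns grow to the right and rows downward; lengths in m; the calibration is good to about 2 mm. A picture is of the moment at which its call begins: read the wrist's pose just before it. There is no depth.
- sign_off(): hands the job in; it is judged then, once.
The state is a dict: "time_s": time; "joint_positions": joint angles; "dq": joint speeds; "joint_torque": joint torques, N m; "eef_pos": TCP position; "orientation": TCP orientation; "wrist_force": force on the tool from outside, world axes, zero at the start; "ft_torque": the same for the moment, N m; "opening": finger opening in m; "finger_force": force on a finger pad.
Only numpy, scipy, OpenCV 4.12 (cv2) and the standard library are available. Lean on these libraries where they do the work, as an engineer would, in place of code of your own. Each camera call takes 0.05 s, during which the arm holds its last target. There are 200 camera calls.

## Working session

There is one attempt and no reset: what is moved stays moved. The work goes in short steps, Python scripts to look and compute and a shell command to move; the robot and the scene stay as the last step left them, time stands still between calls to the robot, and variables do not carry over. Pictures are saved under pics/ and viewed, at most 14 in all, crops included, and the job is handed in when it is done.

```bash
ls; mkdir -p pics; cat > h.py <<'E'
import numpy as np, cv2
from rig import observe, camera, grasp_offset
from scipy.spatial.transform import Rotation as Ro
def K(c):
    f=c["frame"].shape[0]/2/np.tan(np.radians(c["vertical_fov"])/2)
    return np.array([[f,0,c["cx"]],[0,f,c["cy"]],[0,0,1.]]), np.array([c["k1"],0,0,0.])
def pose(c,st=None):
    if "R" in c: R=np.array(c["R"]);t=np.array(c["t"]); return R.T,-R.T@t
    T=np.array(c["tool_from_camera"]); Rt=Ro.from_euler("xyz",st["orientation"]).as_matrix()
    return Rt@T[:3,:3], Rt@T[:3,3]+np.array(st["eef_pos"])
def plane(c,uv,z,st=None):
    k,d=K(c); p=cv2.undistortPoints(np.float64(uv).reshape(-1,1,2),k,d).reshape(-1,2)
    R,o=pose(c,st); r=np.c_[p,np.ones(len(p))]@R.T
    return o+r*((z-o[2])/r[:,2])[:,None]
def proj(c,X,st=None):
    k,d=K(c);R,o=pose(c,st); rv=cv2.Rodrigues(R.T)[0]
    return cv2.projectPoints(np.float64(X).reshape(-1,1,3),rv,-R.T@o,k,d)[0].reshape(-1,2)
E
python3 - <<'E'
from h import *
st=observe(); print(st)
for n in ["scene","top"]:
    c=camera(n); cv2.imwrite(f"pics/{n}0.png",c["frame"]); print(n,{k:v for k,v in c.items() if k!="frame"})
print(grasp_offset)
E
```

```text
pics
{'time_s': 0.0, 'joint_positions': array([-1.23428712e+00,  3.78064550e-01,  7.96425042e-02,  1.27441395e+00,
        2.97738931e-05,  1.46050423e+00]), 'dq': array([ 1.16716153e-03,  4.71457887e-06,  8.77015122e-04,  1.08511487e-03,
        2.41504577e-04, -2.47711138e-04]), 'joint_torque': array([ 9.11478819e-04, -4.63601911e+01,  2.69876701e+01,  2.08697567e-02,
       -6.14981764e-05,  1.32610629e-05]), 'eef_pos': array([ 0.24824853, -0.51792497,  0.23036647]), 'orientation': array([-3.13956865e+00, -2.54096417e-04,  4.46801016e-01]), 'wrist_force': array([-0.37376809,  0.67869836,  1.05529898]), 'ft_torque': array([-0.00445419, -0.0028076 ,  0.02994301]), 'finger_force': 0.0, 'opening': 0.08519620756707558}
scene {'vertical_fov': 43.44922222804455, 'cx': 247.55208333333184, 'cy': 190.4658512423375, 'k1': -0.01407946224031435, 'R': array([[ 0.47433664, -0.8802854 , -0.01011715],
       [-0.45293056, -0.23417219, -0.86024258],
       [ 0.75488983,  0.41262694, -0.50978461]]), 't': array([-0.32413914,  0.23509305,  0.85418191])}
top {'vertical_fov': 52.72107926029936, 'cx': 253.01575141591783, 'cy': 190.77687788241792, 'k1': -0.13621373181316507, 'R': array([[ 3.54118107e-04, -9.99992649e-01,  3.81783147e-03],
       [-9.99021965e-01, -5.22575605e-04, -4.42135801e-02],
       [ 4.42152502e-02, -3.79844067e-03, -9.99014806e-01]]), 't': array([-0.14674896,  0.45127224,  0.90101438])}
0.0187
```

View pics/top0.png

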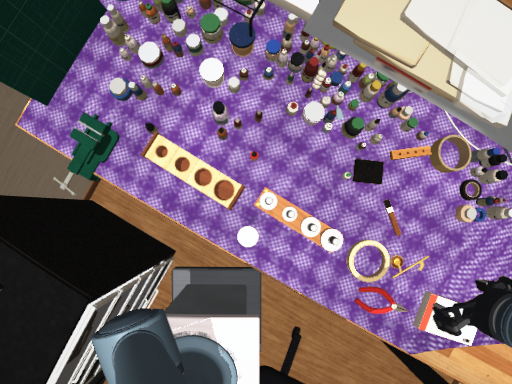

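View pics/scene0.png

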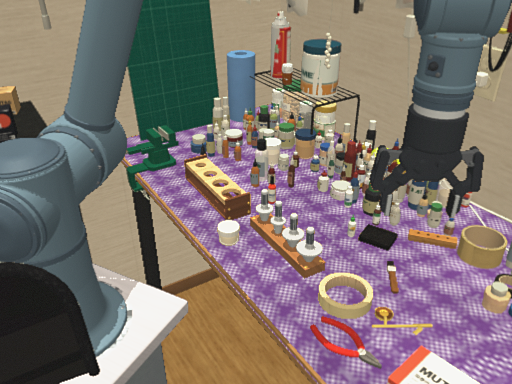

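The top view shows the rack holes running from about (162,151) to (225,189), growing to the right. The drifts run from (268,201) to (332,240), and the wax pot is at (248,236). I'll zoom in to measure.

```bash
python3 - <<'E'
from h import *
c=camera("top"); f=c["frame"]
cv2.imwrite("pics/top1.png",cv2.resize(f[120:260,130:350],None,fx=3.6,fy=3.6,interpolation=cv2.INTER_CUBIC))
c=camera("scene"); f=c["frame"]
cv2.imwrite("pics/scene1.png",cv2.resize(f[145:285,170:340],None,fx=4.2,fy=4.2,interpolation=cv2.INTER_CUBIC))
E
```

```text
(no output)
```

View pics/top1.png

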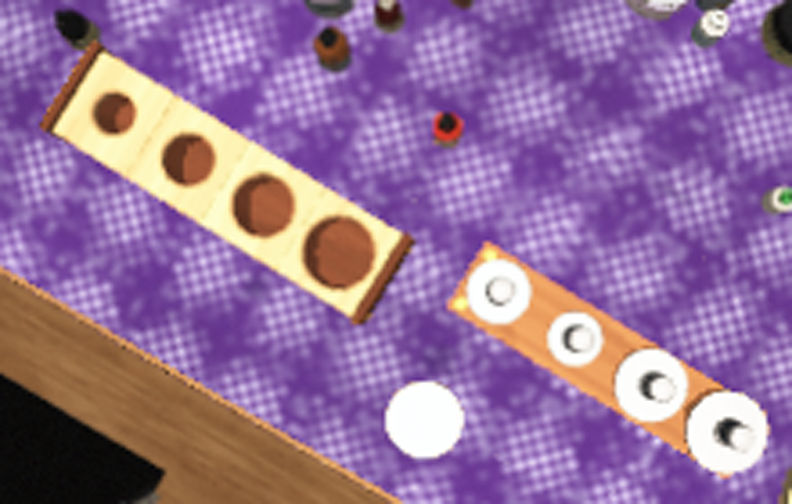

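View pics/scene1.png

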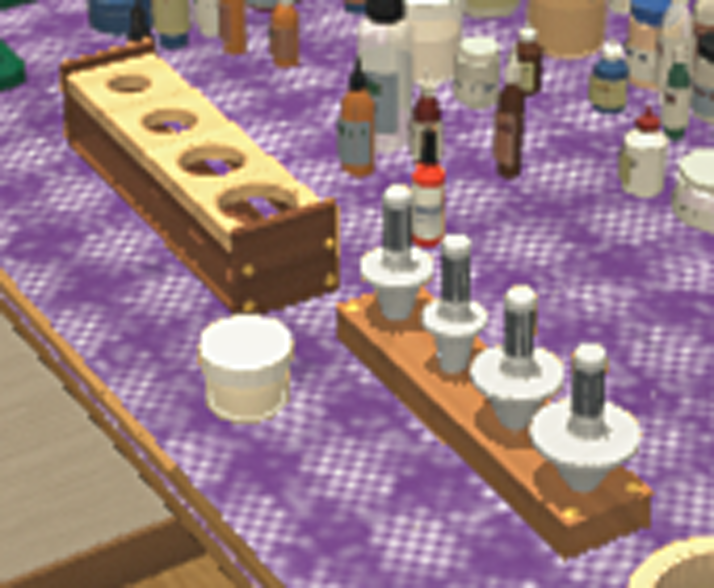

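From the left, the drifts stand d30, d24, d36, d42 and the tiles run d24, d30, d36, d42. The oil bottle is the red one with the dark nozzle, at crop (447,125). Next I'll measure the centres.

```bash
python3 - <<'E'
from h import *
c=camera("top"); f=c["frame"]; s=4
g=cv2.resize(f,None,fx=s,fy=s,interpolation=cv2.INTER_CUBIC)
hsv=cv2.cvtColor(g,cv2.COLOR_BGR2HSV)
def ell(mask,seed,name,z):
    cs,_=cv2.findContours(mask,cv2.RETR_EXTERNAL,cv2.CHAIN_APPROX_NONE)
    cs=[k for k in cs if cv2.contourArea(k)>300]
    k=min(cs,key=lambda k:abs(cv2.pointPolygonTest(k,seed,True)) if cv2.pointPolygonTest(k,seed,True)<0 else -1)
    h=cv2.convexHull(k).reshape(-1,2); uv=(h+.5)/s-.5
    P=plane(c,uv,z)[:,:2]; (x,y),r=cv2.minEnclosingCircle(np.float32(P*1000)); e=cv2.fitEllipse(np.float32(P*1000))
    print(name,np.round([x,y,r*2],1),np.round(e[0],1),np.round(e[1],1)); return np.array(e[0])
w=cv2.inRange(hsv,(0,0,185),(180,60,255))
full=lambda u,v:((130+u/3.6)*s,(120+v/3.6)*s)
D={}
for n,p in dict(d30=(478,295),d24=(555,340),d36=(632,385),d42=(710,440)).items():
    w2=w.copy(); m=np.zeros_like(w); cv2.circle(m,tuple(int(a) for a in full(p[0]+20,p[1])),60,255,-1)
    D[n]=ell(w2&m,full(*p),n,.053)
ell(w,full(424,420),"wax",.039)
pale=cv2.inRange(hsv,(12,30,150),(35,160,255))
hole=cv2.bitwise_not(pale); H={}
for n,p in dict(t24=(113,113),t30=(188,158),t36=(262,205),t42=(338,252)).items():
    m=np.zeros_like(w); cv2.circle(m,tuple(int(a) for a in full(*p)),44,255,-1)
    H[n]=ell(hole&m,full(*p),n,.052)
print("oil nozzle", plane(c,[(130+447/3.6,120+122/3.6)],.073)*1000)
for S in (D,H):
    ks=list(S); A=np.array([S[k] for k in ks]); i=np.arange(4)-1.5; v=np.polyfit(i,A,1); d=v[0]; L=np.linalg.norm(d)
    print(ks,L,np.degrees(np.arctan2(d[1],d[0])), np.round(v[1]+np.outer(i,d)/L*56,1).tolist())
E
```

```text
d30 [ 427.8 -180.1   40.8] [ 427.5 -180. ] [40.  40.1]
d24 [ 398.2 -227.6   34.5] [ 398.2 -227.7] [33.5 34.2]
d36 [ 369.8 -275.1   46.8] [ 369.4 -275.2] [45.5 46.2]
d42 [ 337.7 -323.2   55.9] [ 338.5 -323.4] [52.5 54.5]
wax [ 349.  -135.4   54.9] [ 347.4 -135.1] [48.9 53.6]
t24 [539.9  62.1  25.8] [539.9  62.2] [25.1 25.5]
t30 [510.3  15.   31.8] [510.4  14.9] [30.9 31.5]
t36 [481.2 -32.9  37.8] [481.2 -32.7] [37.  37.6]
t42 [451.8 -80.3  43.7] [451.8 -80.2] [43.2 43.3]
oil nozzle [[ 529.86504116 -148.81793601   73.        ]]
['d30', 'd24', 'd36', 'd42'] 56.206332433462265 -121.7730489986995 [[427.6, -180.1], [398.2, -227.8], [368.7, -275.4], [339.2, -323.0]]
['t24', 't30', 't36', 't42'] 55.827643522324664 -121.70086373469509 [[540.0, 62.5], [510.5, 14.9], [481.1, -32.8], [451.7, -80.4]]
```

```bash
cat >> h.py <<'E'
def go(x,y,z,yaw=58.27):
    "fractions for a move to target (m, deg); from the measured pose"
    st=observe(); R=Ro.from_euler("xyz",st["orientation"]).as_matrix()
    d=R.T@(np.array([x,y,z])-st["eef_pos"])/.3
    dy=(np.degrees(st["orientation"][2])-yaw+180)%360-180
    print("t",round(st["time_s"],2),"at",np.round(st["eef_pos"],4),"rpy",np.round(np.degrees(st["orientation"]),2),"-> tx,ty,tz",np.round(d,4),"twist",round(dy/180,4))
E
python3 -c "
from h import *
go(.383,-.252,.2)"
python3 -m jog '[{"tx":0.2,"ty":-0.15,"tz":0.03,"twist":-0.045,"grip":-1},{"tx":0.4,"ty":-0.3,"tz":0.05,"twist":-0.09,"grip":-1},{"tx":0.6,"ty":-0.45,"tz":0.08,"twist":-0.135,"grip":-1},{"tx":0.79,"ty":-0.605,"tz":0.1,"twist":-0.181,"grip":-1},{"tx":0.79,"ty":-0.605,"tz":0.1,"twist":-0.181,"grip":-1},{"tx":0.79,"ty":-0.605,"tz":0.1,"twist":-0.181,"grip":-1},{"tx":0.79,"ty":-0.605,"tz":0.1,"twist":-0.181,"grip":-1},{"tx":0.79,"ty":-0.605,"tz":0.1,"twist":-0.181,"grip":-1}]'
python3 - <<'E'
from h import *
go(.383,-.252,.2)
st=observe();c=camera("wrist");cv2.imwrite("pics/w0.png",c["frame"]);print({k:v for k,v in c.items() if k!="frame"})
print(proj(c,[[.4276,-.1801,.053],[.3982,-.2278,.053],[.3687,-.2754,.053],[.3392,-.323,.053]],st))
E
```

```text
t 0.25 at [ 0.2484 -0.5183  0.2309] rpy [-1.7995e+02 -1.0000e-02  2.5600e+01] -> tx,ty,tz [ 0.7883 -0.6066  0.1036] twist -0.1815
time_s: 1.25
eef_pos: [0.3835, -0.2538, 0.2015]
orientation: [3.141, 0.0, 1.013]
wrist_force: [-0.2, -0.2, 0.5]
opening: 0.0854
finger_force: 0.0
t 1.25 at [ 0.3835 -0.2538  0.2015] rpy [1.7997e+02 3.0000e-02 5.8070e+01] -> tx,ty,tz [ 0.0041 -0.0047  0.0048] twist -0.0011
{'vertical_fov': 66.17129482646526, 'cx': 250.10271351807225, 'cy': 185.10756859002902, 'k1': 0.01518241338694707, 'tool_from_camera': array([[ 1.13024401e-03, -9.64879538e-01, -2.62690310e-01,
         6.71346511e-02],
       [ 9.99999198e-01,  1.24082317e-03, -2.55060000e-04,
        -5.61418369e-05],
       [ 5.72054400e-04, -2.62689811e-01,  9.64880167e-01,
        -1.41286167e-01],
       [ 0.00000000e+00,  0.00000000e+00,  0.00000000e+00,
         1.00000000e+00]])}
[[248.57938211  83.81689093]
 [248.87755656 144.19475197]
 [249.01151156 198.54792822]
 [249.13215653 247.90823415]]
```

View pics/w0.png

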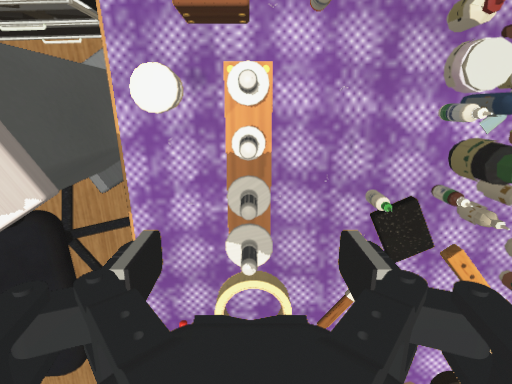

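The projected collars match the wrist picture, with collar centres near (248,83), (248,144), (249,198) and (249,248). I'll refine with collar fits.

```bash
cat >> h.py <<'E'
def circ(c,st,mask,xy,z,rad,lab,s=4):
    "fit circle of object in (upscaled) mask near predicted world xy"
    u=proj(c,[[*xy,z]],st)[0]; a=np.linspace(0,6.28,60)
    ring=proj(c,np.c_[xy[0]+rad*np.cos(a),xy[1]+rad*np.sin(a),0*a+z],st)
    m=np.zeros_like(mask); cv2.fillPoly(m,[np.int32((ring+.5)*s-.5)],255)
    cs,_=cv2.findContours(mask&m,cv2.RETR_EXTERNAL,cv2.CHAIN_APPROX_NONE)
    k=cv2.convexHull(max(cs,key=cv2.contourArea)).reshape(-1,2)
    P=plane(c,(k+.5)/s-.5,z,st)[:,:2]*1000; e=cv2.fitEllipse(np.float32(P))
    print(lab,"pred",np.round(np.array(xy)*1000,1),"fit",np.round(e[0],1),"axes",np.round(e[1],1)); return e[0]
def up(c,s=4):
    g=cv2.resize(c["frame"],None,fx=s,fy=s,interpolation=cv2.INTER_CUBIC); return g,cv2.cvtColor(g,cv2.COLOR_BGR2HSV)
DR=dict(d30=(.4276,-.1801,.04),d24=(.3982,-.2278,.034),d36=(.3687,-.2754,.046),d42=(.3392,-.323,.052))
TI=dict(t24=(.5400,.0625,.028),t30=(.5105,.0149,.034),t36=(.4811,-.0328,.04),t42=(.4517,-.0804,.046))
def collars(c,st):
    g,h=up(c); w=cv2.inRange(h,(0,0,110),(180,45,255))
    for k,v in DR.items(): circ(c,st,w,v[:2],.053,v[2]/2+.005,k)
def holes(c,st,ks):
    g,h=up(c); w=cv2.bitwise_not(cv2.inRange(h,(12,30,120),(35,165,255)))
    return [circ(c,st,w,TI[k][:2],.052,TI[k][2]/2+.005,k) for k in ks]
E
python3 - <<'E'
from h import *
st=observe();c=camera("wrist");collars(c,st)
go(.3982,-.2278,.115); go(.3982,-.2278,.062)
E
```

```text
d30 pred [ 427.6 -180.1] fit [ 427.2 -178.9] axes [38.7 39.3]
d24 pred [ 398.2 -227.8] fit [ 398.2 -226.3] axes [32.8 32.9]
d36 pred [ 368.7 -275.4] fit [ 368.7 -273.8] axes [45.6 46. ]
d42 pred [ 339.2 -323. ] fit [ 338.6 -323.4] axes [51.2 59.1]
t 1.35 at [ 0.3835 -0.2537  0.2014] rpy [1.7998e+02 1.0000e-02 5.8060e+01] -> tx,ty,tz [ 0.0993 -0.0041  0.288 ] twist -0.0012
t 1.35 at [ 0.3835 -0.2537  0.2014] rpy [1.7998e+02 1.0000e-02 5.8060e+01] -> tx,ty,tz [ 0.0994 -0.0042  0.4646] twist -0.0012
```

```bash
python3 -m jog '[{"tx":0.101,"ty":-0.005,"tz":0.1,"twist":-0.001,"grip":-1},{"tx":0.101,"ty":-0.005,"tz":0.2,"twist":-0.001,"grip":-1},{"tx":0.101,"ty":-0.005,"tz":0.3,"twist":-0.001,"grip":-1},{"tx":0.101,"ty":-0.005,"tz":0.38,"twist":-0.001,"grip":-1},{"tx":0.101,"ty":-0.005,"tz":0.43,"twist":-0.001,"grip":-1},{"tx":0.101,"ty":-0.005,"tz":0.464,"twist":-0.001,"grip":-1},{"tx":0.101,"ty":-0.005,"tz":0.464,"twist":-0.001,"grip":-1},{"tx":0.101,"ty":-0.005,"tz":0.464,"twist":-0.001,"grip":-1}]'
python3 - <<'E'
from h import *
go(.3982,-.2270,.062)
st=observe();c=camera("wrist");cv2.imwrite("pics/w1.png",c["frame"])
E
```

```text
time_s: 2.35
eef_pos: [0.3989, -0.2266, 0.0627]
orientation: [3.14, 0.0, 1.018]
wrist_force: [-0.4, -0.3, 0.3]
opening: 0.085
finger_force: 0.0
t 2.35 at [ 0.3989 -0.2266  0.0627] rpy [1.7993e+02 1.0000e-02 5.8330e+01] -> tx,ty,tz [-0.0025 -0.0012  0.0023] twist 0.0004
```

View pics/w1.png

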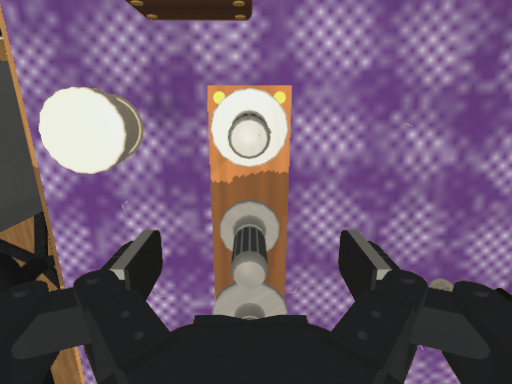

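d24's handle sits at about (250,270), centred between the pads at u≈150 and u≈350. I'll close on it.

```bash
python3 -m jog '[{"grip":1},{"grip":1},{"grip":1},{"grip":1},{"grip":1},{"grip":1},{"grip":1},{"grip":1}]'
python3 -m jog '[{"grip":1,"tz":-0.05},{"grip":1,"tz":-0.12},{"grip":1,"tz":-0.25},{"grip":1,"tz":-0.4},{"grip":1,"tz":-0.4}]'
python3 -c "
from h import *
go(.5105,.0149,.185)"
```

```text
t 2.4 at [ 0.399  -0.2265  0.0628] rpy [1.7991e+02 1.0000e-02 5.8350e+01] -> tx,ty,tz [ 0.88   -0.1055 -0.4076] twist 0.0004schema error: expected keys grip, tx, ty, tz, twist
schema error: expected keys grip, tx, ty, tz, twist
```

```bash
python3 -m jog '[{"grip":1,"tx":0,"ty":0,"tz":0,"twist":0},{"grip":1,"tx":0,"ty":0,"tz":0,"twist":0},{"grip":1,"tx":0,"ty":0,"tz":0,"twist":0},{"grip":1,"tx":0,"ty":0,"tz":0,"twist":0},{"grip":1,"tx":0,"ty":0,"tz":0,"twist":0},{"grip":1,"tx":0,"ty":0,"tz":0,"twist":0},{"grip":1,"tx":0,"ty":0,"tz":0,"twist":0},{"grip":1,"tx":0,"ty":0,"tz":0,"twist":0}]'
```

```text
time_s: 3.4
eef_pos: [0.3986, -0.226, 0.0623]
orientation: [3.141, 0.0, 1.019]
wrist_force: [-0.1, 1.0, 3.2]
opening: 0.0145
finger_force: 58.4
```

```bash
python3 -m jog '[{"grip":1,"tx":0,"ty":0,"tz":-0.04,"twist":0},{"grip":1,"tx":0,"ty":0,"tz":-0.12,"twist":0},{"grip":1,"tx":0,"ty":0,"tz":-0.25,"twist":0},{"grip":1,"tx":0,"ty":0,"tz":-0.4,"twist":0},{"grip":1,"tx":0.1,"ty":-0.01,"tz":-0.4,"twist":0},{"grip":1,"tx":0.24,"ty":-0.04,"tz":-0.4,"twist":0},{"grip":1,"tx":0.38,"ty":-0.06,"tz":-0.4,"twist":0},{"grip":1,"tx":0.52,"ty":-0.08,"tz":-0.4,"twist":0},{"grip":1,"tx":0.64,"ty":-0.1,"tz":-0.4,"twist":0},{"grip":1,"tx":0.69,"ty":-0.105,"tz":-0.4,"twist":0},{"grip":1,"tx":0.69,"ty":-0.105,"tz":-0.4,"twist":0},{"grip":1,"tx":0.69,"ty":-0.105,"tz":-0.4,"twist":0}]'
python3 - <<'E'
from h import *
st=observe();c=camera("wrist");cv2.imwrite("pics/w2.png",c["frame"])
print(np.round(proj(c,[[*v[:2],.052] for v in TI.values()],st),1).tolist())
holes(c,st,["t24","t30"]); go(.5400,.0625,.182)
E
```

```text
time_s: 4.9
eef_pos: [0.4798, -0.0341, 0.1821]
orientation: [-3.141, 0.001, 1.018]
wrist_force: [0.1, -0.4, -1.6]
opening: 0.0147
finger_force: 59.0
[[250.9, 47.1], [250.7, 115.4], [250.7, 176.3], [250.6, 230.9]]
t24 pred [540.   62.5] fit [539.9  63.6] axes [25.7 26.6]
t30 pred [510.5  14.9] fit [510.9  16.7] axes [31.2 31.6]
t 4.95 at [ 0.4798 -0.0342  0.1821] rpy [-1.7999e+02  4.0000e-02  5.8270e+01] -> tx,ty,tz [ 0.3798  0.0011 -0.    ] twist 0.0
```

View pics/w2.png

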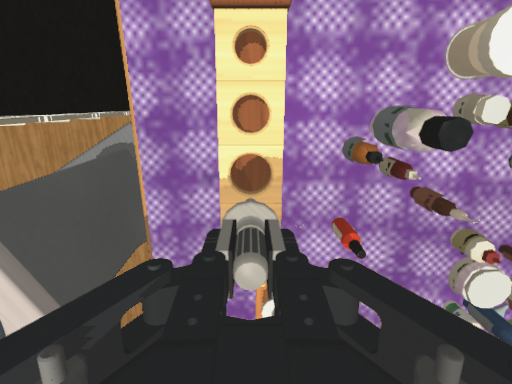

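```bash
python3 -m jog '[{"grip":1,"tx":0.1,"ty":0,"tz":0,"twist":0},{"grip":1,"tx":0.22,"ty":0,"tz":0,"twist":0},{"grip":1,"tx":0.33,"ty":0,"tz":0,"twist":0},{"grip":1,"tx":0.386,"ty":-0.001,"tz":0,"twist":0},{"grip":1,"tx":0.386,"ty":-0.001,"tz":0,"twist":0},{"grip":1,"tx":0.386,"ty":-0.001,"tz":0.05,"twist":0},{"grip":1,"tx":0.386,"ty":-0.001,"tz":0.12,"twist":0},{"grip":1,"tx":0.386,"ty":-0.001,"tz":0.18,"twist":0},{"grip":1,"tx":0.386,"ty":-0.001,"tz":0.24,"twist":0},{"grip":1,"tx":0.386,"ty":-0.001,"tz":0.28,"twist":0},{"grip":1,"tx":0.386,"ty":-0.001,"tz":0.3,"twist":0},{"grip":1,"tx":0.386,"ty":-0.001,"tz":0.3,"twist":0}]'
python3 -c "
from h import *
go(.5404,.0644,.066); st=observe();c=camera('wrist');cv2.imwrite('pics/w3.png',c['frame'][120:330,130:380].repeat(2,0).repeat(2,1))"
```

```text
time_s: 6.45
eef_pos: [0.5404, 0.0653, 0.0918]
orientation: [-3.141, 0.0, 1.018]
wrist_force: [0.0, -0.4, -2.0]
opening: 0.0145
finger_force: 59.0
t 6.45 at [0.5404 0.0653 0.0918] rpy [-1.7997e+02  3.0000e-02  5.8340e+01] -> tx,ty,tz [-0.0023  0.0016  0.0859] twist 0.0004
```

View pics/w3.png

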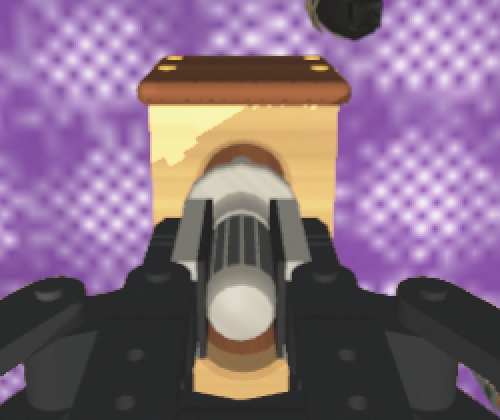

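d24 is centred over its hole in crop pixels (x≈240). Now I'll lower it gently.

```bash
python3 -m jog '[{"grip":1,"tx":-0.001,"ty":0.001,"tz":0.02,"twist":0},{"grip":1,"tx":-0.001,"ty":0.001,"tz":0.04,"twist":0},{"grip":1,"tx":-0.001,"ty":0.001,"tz":0.055,"twist":0},{"grip":1,"tx":-0.001,"ty":0.001,"tz":0.065,"twist":0},{"grip":1,"tx":-0.001,"ty":0.001,"tz":0.072,"twist":0},{"grip":1,"tx":-0.001,"ty":0.001,"tz":0.076,"twist":0},{"grip":1,"tx":-0.001,"ty":0.001,"tz":0.08,"twist":0},{"grip":1,"tx":-0.001,"ty":0.001,"tz":0.08,"twist":0}]'
python3 -m jog '[{"grip":1,"tx":0,"ty":0,"tz":0.002,"twist":0},{"grip":1,"tx":0,"ty":0,"tz":0.004,"twist":0},{"grip":1,"tx":0,"ty":0,"tz":0.006,"twist":0},{"grip":1,"tx":0,"ty":0,"tz":0.006,"twist":0}]'
```

```text
time_s: 7.5
eef_pos: [0.5408, 0.0651, 0.0681]
orientation: [3.141, 0.0, 1.019]
wrist_force: [0.1, -0.4, -1.5]
opening: 0.0146
finger_force: 59.0
time_s: 8.0
eef_pos: [0.5409, 0.0651, 0.0664]
orientation: [3.141, -0.0, 1.019]
wrist_force: [0.2, -0.1, -0.1]
opening: 0.0145
finger_force: 59.2
```

```bash
python3 -m jog '[{"grip":1,"tx":0,"ty":0,"tz":0.001,"twist":0},{"grip":1,"tx":0,"ty":0,"tz":0.002,"twist":0},{"grip":1,"tx":0,"ty":0,"tz":0.002,"twist":0}]'
```

```text
time_s: 8.38
eef_pos: [0.5409, 0.0651, 0.0663]
orientation: [3.141, -0.0, 1.019]
wrist_force: [-2.0, 0.6, 5.0]
opening: 0.0146
finger_force: 59.7
```

```bash
python3 -m jog '[{"grip":-1,"tx":0,"ty":0,"tz":-0.001,"twist":0},{"grip":-1,"tx":0,"ty":0,"tz":-0.001,"twist":0},{"grip":-1,"tx":0,"ty":0,"tz":-0.001,"twist":0},{"grip":-1,"tx":0,"ty":0,"tz":-0.001,"twist":0},{"grip":-1,"tx":0,"ty":0,"tz":-0.1,"twist":0},{"grip":-1,"tx":0,"ty":0,"tz":-0.22,"twist":0},{"grip":-1,"tx":0,"ty":0,"tz":-0.35,"twist":0},{"grip":-1,"tx":-0.1,"ty":0.01,"tz":-0.4,"twist":0},{"grip":-1,"tx":-0.25,"ty":0.03,"tz":-0.4,"twist":0},{"grip":-1,"tx":-0.4,"ty":0.05,"tz":-0.4,"twist":0},{"grip":-1,"tx":-0.4,"ty":0.05,"tz":-0.4,"twist":0},{"grip":-1,"tx":-0.4,"ty":0.05,"tz":-0.4,"twist":0}]'
python3 - <<'E'
from h import *
st=observe();c=camera("wrist");cv2.imwrite("pics/w4.png",c["frame"])
go(.4275,-.1794,.18)
g,h=up(c); w=cv2.inRange(h,(0,0,110),(180,25,255))
circ(c,st,w,(.5403,.0642),.057,.02,"d24 placed"); holes(c,st,["t30","t36"])
E
```

```text
time_s: 9.88
eef_pos: [0.4909, -0.0447, 0.1858]
orientation: [3.141, -0.001, 1.018]
wrist_force: [-0.3, 0.1, -0.4]
opening: 0.0851
finger_force: 0.0
t 9.93 at [ 0.491  -0.0443  0.1857] rpy [ 1.7999e+02 -3.0000e-02  5.8390e+01] -> tx,ty,tz [-0.4944  0.0556  0.0188] twist 0.0007
d24 placed pred [540.3  64.2] fit [540.1  64. ] axes [32.4 32.5]
t30 pred [510.5  14.9] fit [511.1  16.4] axes [31.5 31.8]
t36 pred [481.1 -32.8] fit [482.3 -30.7] axes [37.3 37.9]
```

View pics/w4.png

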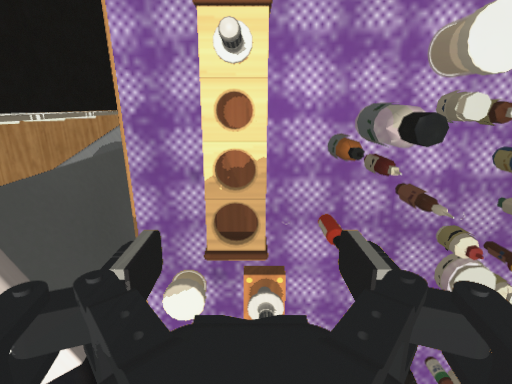

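```bash
python3 -m jog '[{"grip":-1,"tx":-0.13,"ty":0.01,"tz":0,"twist":0},{"grip":-1,"tx":-0.28,"ty":0.03,"tz":0,"twist":0},{"grip":-1,"tx":-0.42,"ty":0.05,"tz":0,"twist":0},{"grip":-1,"tx":-0.493,"ty":0.055,"tz":0,"twist":0.001},{"grip":-1,"tx":-0.493,"ty":0.055,"tz":0,"twist":0.001},{"grip":-1,"tx":-0.493,"ty":0.055,"tz":0.1,"twist":0.001},{"grip":-1,"tx":-0.493,"ty":0.055,"tz":0.2,"twist":0.001},{"grip":-1,"tx":-0.493,"ty":0.055,"tz":0.3,"twist":0.001},{"grip":-1,"tx":-0.493,"ty":0.055,"tz":0.36,"twist":0.001},{"grip":-1,"tx":-0.493,"ty":0.055,"tz":0.41,"twist":0.001},{"grip":-1,"tx":-0.493,"ty":0.055,"tz":0.41,"twist":0.001},{"grip":-1,"tx":-0.493,"ty":0.055,"tz":0.41,"twist":0.001}]'
python3 - <<'E'
from h import *
go(.4274,-.1788,.062)
E
```

```text
time_s: 11.42
eef_pos: [0.428, -0.1789, 0.0632]
orientation: [3.141, -0.0, 1.017]
wrist_force: [-1.2, -0.2, 0.1]
opening: 0.0857
finger_force: 0.0
t 11.43 at [ 0.428  -0.1789  0.0632] rpy [ 1.7996e+02 -1.0000e-02  5.8270e+01] -> tx,ty,tz [-0.0007 -0.0018  0.004 ] twist -0.0
```

```bash
python3 -m jog '[{"grip":1,"tx":0,"ty":-0.001,"tz":0.003,"twist":0},{"grip":1,"tx":0,"ty":-0.001,"tz":0.003,"twist":0},{"grip":1,"tx":0,"ty":-0.001,"tz":0.003,"twist":0},{"grip":1,"tx":0,"ty":-0.001,"tz":0.003,"twist":0},{"grip":1,"tx":0,"ty":-0.001,"tz":0.003,"twist":0},{"grip":1,"tx":0,"ty":-0.001,"tz":0.003,"twist":0},{"grip":1,"tx":0,"ty":-0.001,"tz":0.003,"twist":0}]'
python3 - <<'E'
from h import *
p=observe()["eef_pos"];print(p); go(p[0]+.0835,p[1]+.1952,.182); go(p[0]+.0835,p[1]+.1952,.092)
E
```

```text
time_s: 12.3
eef_pos: [0.427, -0.1795, 0.0621]
orientation: [3.141, 0.0, 1.015]
wrist_force: [-0.8, 0.5, 5.5]
opening: 0.0148
finger_force: 58.4
[ 0.42704668 -0.1794891   0.06205754]
t 12.3 at [ 0.427  -0.1795  0.0621] rpy [1.7997e+02 1.0000e-02 5.8180e+01] -> tx,ty,tz [ 0.6996 -0.1064 -0.4   ] twist -0.0005
t 12.3 at [ 0.427  -0.1795  0.0621] rpy [1.7997e+02 1.0000e-02 5.8180e+01] -> tx,ty,tz [ 0.6996 -0.1065 -0.1   ] twist -0.0005
```

```bash
python3 -m jog '[{"grip":1,"tx":0,"ty":0,"tz":-0.04,"twist":0},{"grip":1,"tx":0,"ty":0,"tz":-0.12,"twist":0},{"grip":1,"tx":0,"ty":0,"tz":-0.25,"twist":0},{"grip":1,"tx":0.05,"ty":-0.005,"tz":-0.36,"twist":0},{"grip":1,"tx":0.16,"ty":-0.02,"tz":-0.4,"twist":0},{"grip":1,"tx":0.3,"ty":-0.04,"tz":-0.4,"twist":0},{"grip":1,"tx":0.45,"ty":-0.07,"tz":-0.4,"twist":0},{"grip":1,"tx":0.58,"ty":-0.09,"tz":-0.4,"twist":0},{"grip":1,"tx":0.67,"ty":-0.1,"tz":-0.4,"twist":0},{"grip":1,"tx":0.7,"ty":-0.106,"tz":-0.4,"twist":0},{"grip":1,"tx":0.7,"ty":-0.106,"tz":-0.4,"twist":0},{"grip":1,"tx":0.7,"ty":-0.106,"tz":-0.4,"twist":0}]'
python3 -c "
from h import *
go(.5105,.0157,.182); go(.5105,.0157,.066)"
```

```text
time_s: 13.8
eef_pos: [0.51, 0.015, 0.1817]
orientation: [-3.141, 0.001, 1.014]
wrist_force: [0.1, -0.5, -1.8]
opening: 0.0145
finger_force: 59.0
t 13.8 at [0.51   0.015  0.1817] rpy [-1.7998e+02  5.0000e-02  5.8120e+01] -> tx,ty,tz [ 0.0027  0.0001 -0.0009] twist -0.0008
t 13.8 at [0.51   0.015  0.1817] rpy [-1.7998e+02  5.0000e-02  5.8120e+01] -> tx,ty,tz [3.000e-03 3.000e-04 3.858e-01] twist -0.0008
```

```bash
python3 -m jog '[{"grip":1,"tx":0.003,"ty":0,"tz":0.06,"twist":0},{"grip":1,"tx":0.003,"ty":0,"tz":0.14,"twist":0},{"grip":1,"tx":0.003,"ty":0,"tz":0.22,"twist":0},{"grip":1,"tx":0.003,"ty":0,"tz":0.27,"twist":0},{"grip":1,"tx":0.003,"ty":0,"tz":0.3,"twist":0},{"grip":1,"tx":0.003,"ty":0,"tz":0.32,"twist":0},{"grip":1,"tx":0.003,"ty":0,"tz":0.34,"twist":0},{"grip":1,"tx":0.003,"ty":0,"tz":0.355,"twist":0},{"grip":1,"tx":0.003,"ty":0,"tz":0.365,"twist":0},{"grip":1,"tx":0.003,"ty":0,"tz":0.372,"twist":0},{"grip":1,"tx":0.003,"ty":0,"tz":0.378,"twist":0},{"grip":1,"tx":0.003,"ty":0,"tz":0.378,"twist":0}]'
python3 -m jog '[{"grip":1,"tx":0,"ty":0,"tz":0.002,"twist":0},{"grip":1,"tx":0,"ty":0,"tz":0.004,"twist":0},{"grip":1,"tx":0,"ty":0,"tz":0.006,"twist":0},{"grip":1,"tx":0,"ty":0,"tz":0.006,"twist":0}]'
```

```text
time_s: 15.3
eef_pos: [0.511, 0.0166, 0.0684]
orientation: [3.142, 0.0, 1.015]
wrist_force: [0.4, 0.2, -2.1]
opening: 0.0144
finger_force: 59.1
time_s: 15.8
eef_pos: [0.511, 0.0166, 0.0666]
orientation: [3.142, 0.0, 1.015]
wrist_force: [0.3, 0.7, -1.4]
opening: 0.0146
finger_force: 59.1
```

```bash
python3 -m jog '[{"grip":1,"tx":0,"ty":0,"tz":0.001,"twist":0},{"grip":1,"tx":0,"ty":0,"tz":0.002,"twist":0},{"grip":1,"tx":0,"ty":0,"tz":0.003,"twist":0},{"grip":1,"tx":0,"ty":0,"tz":0.003,"twist":0}]'; python3 -c "
from h import *
go(.3688,-.2740,.182)"
```

```text
time_s: 16.3
eef_pos: [0.5111, 0.0166, 0.0661]
orientation: [3.141, -0.0, 1.015]
wrist_force: [-1.7, 0.1, 4.0]
opening: 0.0146
finger_force: 59.7
t 16.3 at [0.5111 0.0166 0.0661] rpy [179.97  -0.    58.17] -> tx,ty,tz [-1.0732  0.1079 -0.3862] twist -0.0005
```

```bash
python3 -m jog '[{"grip":-1,"tx":0,"ty":0,"tz":-0.001,"twist":0},{"grip":-1,"tx":0,"ty":0,"tz":-0.001,"twist":0},{"grip":-1,"tx":0,"ty":0,"tz":-0.001,"twist":0},{"grip":-1,"tx":0,"ty":0,"tz":-0.001,"twist":0},{"grip":-1,"tx":0,"ty":0,"tz":-0.1,"twist":0},{"grip":-1,"tx":0,"ty":0,"tz":-0.22,"twist":0},{"grip":-1,"tx":0,"ty":0,"tz":-0.35,"twist":0},{"grip":-1,"tx":-0.1,"ty":0.01,"tz":-0.4,"twist":0},{"grip":-1,"tx":-0.25,"ty":0.02,"tz":-0.4,"twist":0},{"grip":-1,"tx":-0.4,"ty":0.04,"tz":-0.4,"twist":0},{"grip":-1,"tx":-0.4,"ty":0.04,"tz":-0.4,"twist":0},{"grip":-1,"tx":-0.4,"ty":0.04,"tz":-0.4,"twist":0}]'
python3 - <<'E'
from h import *
st=observe();c=camera("wrist")
go(.3688,-.2740,.182)
g,h=up(c); w=cv2.inRange(h,(0,0,110),(180,25,255))
circ(c,st,w,(.5108,.0164),.057,.023,"d30 placed"); holes(c,st,["t36","t42"])
E
```

```text
time_s: 17.8
eef_pos: [0.4581, -0.0914, 0.1857]
orientation: [3.142, -0.001, 1.015]
wrist_force: [0.3, 0.2, -0.3]
opening: 0.0852
finger_force: 0.0
t 17.85 at [ 0.4583 -0.0911  0.1857] rpy [ 1.800e+02 -2.000e-02  5.821e+01] -> tx,ty,tz [-0.6753  0.0677  0.012 ] twist -0.0003
d30 placed pred [510.8  16.4] fit [511.1  16.9] axes [38.5 38.7]
t36 pred [481.1 -32.8] fit [481.6 -31.2] axes [37.3 37.3]
t42 pred [451.7 -80.4] fit [453.1 -77.8] axes [42.1 43.5]
```

```bash
python3 -m jog '[{"grip":-1,"tx":-0.13,"ty":0.01,"tz":0,"twist":0},{"grip":-1,"tx":-0.28,"ty":0.03,"tz":0,"twist":0},{"grip":-1,"tx":-0.43,"ty":0.04,"tz":0,"twist":0},{"grip":-1,"tx":-0.58,"ty":0.06,"tz":0,"twist":0},{"grip":-1,"tx":-0.675,"ty":0.067,"tz":0,"twist":0},{"grip":-1,"tx":-0.675,"ty":0.067,"tz":0,"twist":0},{"grip":-1,"tx":-0.675,"ty":0.067,"tz":0.12,"twist":0},{"grip":-1,"tx":-0.675,"ty":0.067,"tz":0.24,"twist":0},{"grip":-1,"tx":-0.675,"ty":0.067,"tz":0.35,"twist":0},{"grip":-1,"tx":-0.675,"ty":0.067,"tz":0.41,"twist":0},{"grip":-1,"tx":-0.675,"ty":0.067,"tz":0.41,"twist":0},{"grip":-1,"tx":-0.675,"ty":0.067,"tz":0.41,"twist":0}]'
python3 - <<'E'
from h import *
go(.3687,-.2739,.062)
E
```

```text
time_s: 19.35
eef_pos: [0.3693, -0.274, 0.0634]
orientation: [3.141, -0.0, 1.017]
wrist_force: [0.5, 0.3, 0.3]
opening: 0.0855
finger_force: 0.0
t 19.35 at [ 0.3693 -0.274   0.0634] rpy [179.94  -0.    58.27] -> tx,ty,tz [-0.0009 -0.0018  0.0048] twist 0.0
```

```bash
python3 -m jog '[{"grip":1,"tx":0,"ty":-0.001,"tz":0.004,"twist":0},{"grip":1,"tx":0,"ty":-0.001,"tz":0.004,"twist":0},{"grip":1,"tx":0,"ty":-0.001,"tz":0.004,"twist":0},{"grip":1,"tx":0,"ty":-0.001,"tz":0.004,"twist":0},{"grip":1,"tx":0,"ty":-0.001,"tz":0.004,"twist":0},{"grip":1,"tx":0,"ty":-0.001,"tz":0.004,"twist":0},{"grip":1,"tx":0,"ty":-0.001,"tz":0.004,"twist":0}]'
python3 - <<'E'
from h import *
p=observe()["eef_pos"];print(p); go(p[0]+.1128,p[1]+.2426,.182)
E
```

```text
time_s: 20.23
eef_pos: [0.3681, -0.2743, 0.0618]
orientation: [3.141, 0.0, 1.015]
wrist_force: [-0.9, 1.4, 4.9]
opening: 0.0144
finger_force: 58.3
[ 0.36810553 -0.27431751  0.06178556]
t 20.23 at [ 0.3681 -0.2743  0.0618] rpy [1.7998e+02 1.0000e-02 5.8180e+01] -> tx,ty,tz [ 0.8853 -0.1068 -0.401 ] twist -0.0005
```

```bash
python3 -m jog '[{"grip":1,"tx":0,"ty":0,"tz":-0.04,"twist":0},{"grip":1,"tx":0,"ty":0,"tz":-0.12,"twist":0},{"grip":1,"tx":0,"ty":0,"tz":-0.25,"twist":0},{"grip":1,"tx":0.04,"ty":-0.005,"tz":-0.37,"twist":0},{"grip":1,"tx":0.16,"ty":-0.02,"tz":-0.4,"twist":0},{"grip":1,"tx":0.32,"ty":-0.04,"tz":-0.4,"twist":0},{"grip":1,"tx":0.48,"ty":-0.06,"tz":-0.4,"twist":0},{"grip":1,"tx":0.64,"ty":-0.08,"tz":-0.4,"twist":0},{"grip":1,"tx":0.79,"ty":-0.1,"tz":-0.4,"twist":0},{"grip":1,"tx":0.87,"ty":-0.106,"tz":-0.4,"twist":0},{"grip":1,"tx":0.886,"ty":-0.107,"tz":-0.4,"twist":0},{"grip":1,"tx":0.886,"ty":-0.107,"tz":-0.4,"twist":0}]'
python3 -c "
from h import *
go(.4809,-.0317,.066)"
```

```text
time_s: 21.72
eef_pos: [0.4803, -0.0316, 0.1813]
orientation: [-3.141, 0.001, 1.016]
wrist_force: [-0.0, -0.3, -3.3]
opening: 0.0147
finger_force: 59.3
t 21.73 at [ 0.4803 -0.0316  0.1813] rpy [-1.7995e+02  6.0000e-02  5.8190e+01] -> tx,ty,tz [0.001  0.0022 0.3842] twist -0.0004
```

```bash
python3 -m jog '[{"grip":1,"tx":0,"ty":0.001,"tz":0.06,"twist":0},{"grip":1,"tx":0,"ty":0.001,"tz":0.14,"twist":0},{"grip":1,"tx":0,"ty":0.001,"tz":0.22,"twist":0},{"grip":1,"tx":0,"ty":0.001,"tz":0.27,"twist":0},{"grip":1,"tx":0,"ty":0.001,"tz":0.3,"twist":0},{"grip":1,"tx":0,"ty":0.001,"tz":0.32,"twist":0},{"grip":1,"tx":0,"ty":0.001,"tz":0.34,"twist":0},{"grip":1,"tx":0,"ty":0.001,"tz":0.355,"twist":0},{"grip":1,"tx":0,"ty":0.001,"tz":0.365,"twist":0},{"grip":1,"tx":0,"ty":0.001,"tz":0.372,"twist":0},{"grip":1,"tx":0,"ty":0.001,"tz":0.376,"twist":0},{"grip":1,"tx":0,"ty":0.001,"tz":0.376,"twist":0}]'
python3 -m jog '[{"grip":1,"tx":0,"ty":0,"tz":0.002,"twist":0},{"grip":1,"tx":0,"ty":0,"tz":0.004,"twist":0},{"grip":1,"tx":0,"ty":0,"tz":0.006,"twist":0},{"grip":1,"tx":0,"ty":0,"tz":0.006,"twist":0}]'
```

```text
time_s: 23.22
eef_pos: [0.4812, -0.0315, 0.0687]
orientation: [3.142, 0.0, 1.015]
wrist_force: [0.3, -0.7, -3.6]
opening: 0.0142
finger_force: 59.3
time_s: 23.72
eef_pos: [0.4811, -0.0315, 0.0668]
orientation: [-3.142, 0.0, 1.015]
wrist_force: [0.0, 0.3, -3.0]
opening: 0.0147
finger_force: 59.3
```

```bash
python3 -m jog '[{"grip":1,"tx":0,"ty":0,"tz":0.001,"twist":0},{"grip":1,"tx":0,"ty":0,"tz":0.002,"twist":0},{"grip":1,"tx":0,"ty":0,"tz":0.003,"twist":0},{"grip":1,"tx":0,"ty":0,"tz":0.003,"twist":0}]'
```

```text
time_s: 24.22
eef_pos: [0.4811, -0.0315, 0.066]
orientation: [3.142, 0.0, 1.015]
wrist_force: [-0.6, -0.3, -2.9]
opening: 0.0144
finger_force: 59.3
```

```bash
python3 -m jog '[{"grip":1,"tx":0,"ty":0,"tz":0.001,"twist":0},{"grip":1,"tx":0,"ty":0,"tz":0.002,"twist":0},{"grip":1,"tx":0,"ty":0,"tz":0.002,"twist":0}]'
```

```text
time_s: 24.6
eef_pos: [0.4812, -0.0316, 0.0659]
orientation: [3.141, -0.0, 1.015]
wrist_force: [-2.6, -0.2, 5.6]
opening: 0.0147
finger_force: 60.0
```

```bash
python3 -m jog '[{"grip":-1,"tx":0,"ty":0,"tz":-0.001,"twist":0},{"grip":-1,"tx":0,"ty":0,"tz":-0.001,"twist":0},{"grip":-1,"tx":0,"ty":0,"tz":-0.001,"twist":0},{"grip":-1,"tx":0,"ty":0,"tz":-0.001,"twist":0},{"grip":-1,"tx":0,"ty":0,"tz":-0.1,"twist":0},{"grip":-1,"tx":0,"ty":0,"tz":-0.22,"twist":0},{"grip":-1,"tx":0,"ty":0,"tz":-0.35,"twist":0},{"grip":-1,"tx":-0.1,"ty":0.01,"tz":-0.4,"twist":0},{"grip":-1,"tx":-0.25,"ty":0.02,"tz":-0.4,"twist":0},{"grip":-1,"tx":-0.4,"ty":0.04,"tz":-0.4,"twist":0},{"grip":-1,"tx":-0.4,"ty":0.04,"tz":-0.4,"twist":0},{"grip":-1,"tx":-0.4,"ty":0.04,"tz":-0.4,"twist":0}]'
python3 - <<'E'
from h import *
st=observe();c=camera("wrist");cv2.imwrite("pics/w5.png",c["frame"])
go(.3391,-.3217,.182)
g,h=up(c); w=cv2.inRange(h,(0,0,110),(180,25,255))
circ(c,st,w,(.4814,-.0313),.057,.026,"d36 placed"); holes(c,st,["t42"])
E
```

```text
time_s: 26.1
eef_pos: [0.4282, -0.1396, 0.1854]
orientation: [-3.142, -0.0, 1.015]
wrist_force: [0.6, -0.4, -0.6]
opening: 0.0855
finger_force: 0.0
t 26.15 at [ 0.4283 -0.1392  0.1853] rpy [-1.7999e+02 -2.0000e-02  5.8220e+01] -> tx,ty,tz [-0.6736  0.0677  0.0108] twist -0.0003
d36 placed pred [481.4 -31.3] fit [481.1 -31.6] axes [44.5 44.8]
t42 pred [451.7 -80.4] fit [452.2 -78.8] axes [43.1 43.2]
```

View pics/w5.png

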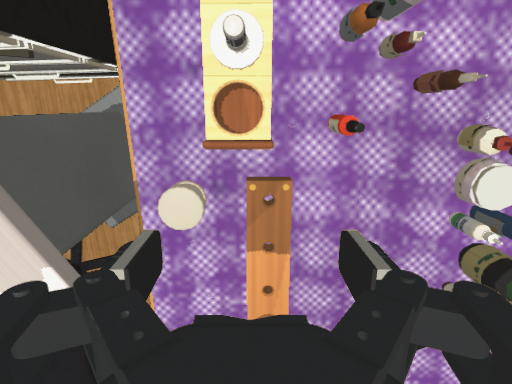

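d36 stands seated at about (236,38), and the pot (182,205) and oil bottle (347,126) are undisturbed. d42 is next.

```bash
python3 -m jog '[{"grip":-1,"tx":-0.13,"ty":0.01,"tz":0,"twist":0},{"grip":-1,"tx":-0.28,"ty":0.03,"tz":0,"twist":0},{"grip":-1,"tx":-0.43,"ty":0.04,"tz":0,"twist":0},{"grip":-1,"tx":-0.58,"ty":0.06,"tz":0,"twist":0},{"grip":-1,"tx":-0.674,"ty":0.066,"tz":0,"twist":0},{"grip":-1,"tx":-0.674,"ty":0.066,"tz":0,"twist":0},{"grip":-1,"tx":-0.674,"ty":0.066,"tz":0.12,"twist":0},{"grip":-1,"tx":-0.674,"ty":0.066,"tz":0.24,"twist":0},{"grip":-1,"tx":-0.674,"ty":0.066,"tz":0.35,"twist":0},{"grip":-1,"tx":-0.674,"ty":0.066,"tz":0.412,"twist":0},{"grip":-1,"tx":-0.674,"ty":0.066,"tz":0.412,"twist":0},{"grip":-1,"tx":-0.674,"ty":0.066,"tz":0.412,"twist":0}]'
python3 - <<'E'
from h import *
go(.3391,-.3217,.062)
st=observe();c=camera("wrist");cv2.imwrite("pics/w6.png",c["frame"])
E
```

```text
time_s: 27.65
eef_pos: [0.3393, -0.3217, 0.0626]
orientation: [3.141, 0.0, 1.017]
wrist_force: [0.9, -0.2, 0.2]
opening: 0.0853
finger_force: 0.0
t 27.65 at [ 0.3393 -0.3217  0.0626] rpy [1.7994e+02 1.0000e-02 5.8270e+01] -> tx,ty,tz [-0.0002 -0.0005  0.0019] twist 0.0
```

View pics/w6.png

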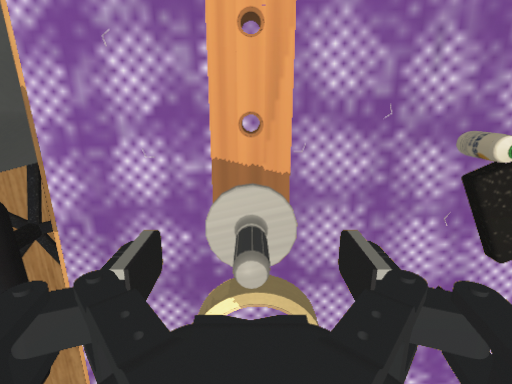

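d42's handle at about (251,265) is centred between the pads.

```bash
python3 -m jog '[{"grip":1,"tx":0,"ty":0,"tz":0.002,"twist":0},{"grip":1,"tx":0,"ty":0,"tz":0.002,"twist":0},{"grip":1,"tx":0,"ty":0,"tz":0.002,"twist":0},{"grip":1,"tx":0,"ty":0,"tz":0.002,"twist":0},{"grip":1,"tx":0,"ty":0,"tz":0.002,"twist":0},{"grip":1,"tx":0,"ty":0,"tz":0.002,"twist":0},{"grip":1,"tx":0,"ty":0,"tz":0.002,"twist":0}]'
python3 - <<'E'
from h import *
p=observe()["eef_pos"];print(p); go(p[0]+.1128,p[1]+.2425,.182)
E
```

```text
time_s: 28.58
eef_pos: [0.3384, -0.3223, 0.0614]
orientation: [3.141, 0.0, 1.015]
wrist_force: [-0.3, 2.1, 3.9]
opening: 0.0146
finger_force: 58.3
[ 0.33838054 -0.32226121  0.06144348]
t 28.57 at [ 0.3384 -0.3223  0.0614] rpy [1.7998e+02 1.0000e-02 5.8180e+01] -> tx,ty,tz [ 0.885  -0.1066 -0.4021] twist -0.0005
```

```bash
python3 -m jog '[{"grip":1,"tx":0,"ty":0,"tz":-0.04,"twist":0},{"grip":1,"tx":0,"ty":0,"tz":-0.12,"twist":0},{"grip":1,"tx":0,"ty":0,"tz":-0.25,"twist":0},{"grip":1,"tx":0.04,"ty":-0.005,"tz":-0.37,"twist":0},{"grip":1,"tx":0.16,"ty":-0.02,"tz":-0.4,"twist":0},{"grip":1,"tx":0.32,"ty":-0.04,"tz":-0.4,"twist":0},{"grip":1,"tx":0.48,"ty":-0.06,"tz":-0.4,"twist":0},{"grip":1,"tx":0.64,"ty":-0.08,"tz":-0.4,"twist":0},{"grip":1,"tx":0.79,"ty":-0.1,"tz":-0.4,"twist":0},{"grip":1,"tx":0.87,"ty":-0.106,"tz":-0.4,"twist":0},{"grip":1,"tx":0.886,"ty":-0.107,"tz":-0.4,"twist":0},{"grip":1,"tx":0.886,"ty":-0.107,"tz":-0.4,"twist":0}]'
python3 -c "
from h import *
go(.4512,-.0798,.066)"
```

```text
time_s: 30.08
eef_pos: [0.4506, -0.0795, 0.181]
orientation: [-3.141, 0.001, 1.016]
wrist_force: [-0.6, 0.6, -3.0]
opening: 0.0146
finger_force: 59.2
t 30.07 at [ 0.4506 -0.0795  0.181 ] rpy [-1.7996e+02  5.0000e-02  5.8190e+01] -> tx,ty,tz [0.0004 0.0026 0.3834] twist -0.0004
```

```bash
python3 -m jog '[{"grip":1,"tx":0,"ty":0.001,"tz":0.06,"twist":0},{"grip":1,"tx":0,"ty":0.001,"tz":0.14,"twist":0},{"grip":1,"tx":0,"ty":0.001,"tz":0.22,"twist":0},{"grip":1,"tx":0,"ty":0.001,"tz":0.27,"twist":0},{"grip":1,"tx":0,"ty":0.001,"tz":0.3,"twist":0},{"grip":1,"tx":0,"ty":0.001,"tz":0.32,"twist":0},{"grip":1,"tx":0,"ty":0.001,"tz":0.34,"twist":0},{"grip":1,"tx":0,"ty":0.001,"tz":0.355,"twist":0},{"grip":1,"tx":0,"ty":0.001,"tz":0.365,"twist":0},{"grip":1,"tx":0,"ty":0.001,"tz":0.372,"twist":0},{"grip":1,"tx":0,"ty":0.001,"tz":0.376,"twist":0},{"grip":1,"tx":0,"ty":0.001,"tz":0.376,"twist":0}]'
python3 -m jog '[{"grip":1,"tx":0,"ty":0,"tz":0.002,"twist":0},{"grip":1,"tx":0,"ty":0,"tz":0.004,"twist":0},{"grip":1,"tx":0,"ty":0,"tz":0.006,"twist":0},{"grip":1,"tx":0,"ty":0,"tz":0.006,"twist":0}]'
```

```text
time_s: 31.58
eef_pos: [0.4515, -0.0794, 0.0684]
orientation: [3.141, 0.0, 1.016]
wrist_force: [0.7, 0.9, -3.8]
opening: 0.0147
finger_force: 59.2
time_s: 32.08
eef_pos: [0.4513, -0.0794, 0.0665]
orientation: [-3.142, 0.0, 1.015]
wrist_force: [-0.4, -0.1, -2.9]
opening: 0.0147
finger_force: 59.2
```

```bash
python3 -m jog '[{"grip":1,"tx":0,"ty":0,"tz":0.001,"twist":0},{"grip":1,"tx":0,"ty":0,"tz":0.002,"twist":0},{"grip":1,"tx":0,"ty":0,"tz":0.003,"twist":0},{"grip":1,"tx":0,"ty":0,"tz":0.003,"twist":0}]'
```

```text
time_s: 32.58
eef_pos: [0.4514, -0.0795, 0.0657]
orientation: [3.142, 0.0, 1.015]
wrist_force: [0.4, -0.2, -3.4]
opening: 0.0145
finger_force: 59.2
```

```bash
python3 -m jog '[{"grip":1,"tx":0,"ty":0,"tz":0.001,"twist":0},{"grip":1,"tx":0,"ty":0,"tz":0.002,"twist":0},{"grip":1,"tx":0,"ty":0,"tz":0.002,"twist":0}]'
```

```text
time_s: 32.95
eef_pos: [0.4515, -0.0795, 0.0655]
orientation: [3.141, 0.0, 1.015]
wrist_force: [-1.5, -0.2, 5.1]
opening: 0.0143
finger_force: 59.8
```

Contact. I'll release, lift and back away, then check.

```bash
python3 -m jog '[{"grip":-1,"tx":0,"ty":0,"tz":-0.001,"twist":0},{"grip":-1,"tx":0,"ty":0,"tz":-0.001,"twist":0},{"grip":-1,"tx":0,"ty":0,"tz":-0.001,"twist":0},{"grip":-1,"tx":0,"ty":0,"tz":-0.001,"twist":0},{"grip":-1,"tx":0,"ty":0,"tz":-0.1,"twist":0},{"grip":-1,"tx":0,"ty":0,"tz":-0.22,"twist":0},{"grip":-1,"tx":0,"ty":0,"tz":-0.35,"twist":0},{"grip":-1,"tx":-0.1,"ty":0.01,"tz":-0.4,"twist":0},{"grip":-1,"tx":-0.25,"ty":0.02,"tz":-0.4,"twist":0},{"grip":-1,"tx":-0.4,"ty":0.04,"tz":-0.4,"twist":0},{"grip":-1,"tx":-0.4,"ty":0.04,"tz":-0.4,"twist":0},{"grip":-1,"tx":-0.4,"ty":0.04,"tz":-0.4,"twist":0}]'
python3 -m jog '[{"grip":-1,"tx":-0.15,"ty":0,"tz":0,"twist":0},{"grip":-1,"tx":-0.3,"ty":0,"tz":0,"twist":0},{"grip":-1,"tx":-0.4,"ty":0,"tz":0,"twist":0},{"grip":-1,"tx":-0.4,"ty":0,"tz":0,"twist":0},{"grip":-1,"tx":-0.4,"ty":0,"tz":0,"twist":0}]'
python3 - <<'E'
from h import *
a=camera("top")["frame"][110:270,110:350]; b=camera("scene")["frame"][120:280,150:350]
cv2.imwrite("pics/fin.png",np.vstack([cv2.resize(a,(450,300),interpolation=cv2.INTER_CUBIC),cv2.resize(b,(450,300),interpolation=cv2.INTER_CUBIC)]))
E
```

```text
time_s: 34.45
eef_pos: [0.3983, -0.1875, 0.185]
orientation: [-3.141, -0.0, 1.015]
wrist_force: [0.4, 0.4, -0.2]
opening: 0.0853
finger_force: 0.0
time_s: 35.08
eef_pos: [0.3356, -0.2886, 0.185]
orientation: [-3.141, -0.001, 1.017]
wrist_force: [0.0, -0.2, 0.4]
opening: 0.0855
finger_force: 0.0
```

View pics/fin.png

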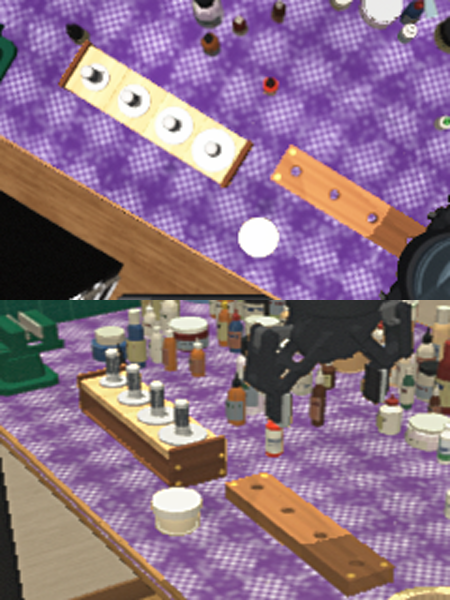

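All four drifts stand in the rack with their collars flat, at about (95,75), (133,100), (174,125) and (213,150) in the top view. The pot and the oil bottle are untouched and the robot is clear.

```bash
python3 -c "
from rig import sign_off
print(sign_off())"
```

```text
the job is handed in; nothing more can be done
None
```

All four drifts are in the tiles bored for their sizes, standing upright with collars flat; the wax pot and oil bottle are where they were, and I handed the job in at about 35 s of the 93 s allowed (no verdict was returned).

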